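Unbolt the guard of a cell test box and hold it open at 60 degrees

ROBOT

A 6-joint arm with a two-finger parallel gripper is mounted at the origin on the work surface. World frame = base frame: x ahead of the robot, y to its left, z up, the work surface at z = 0. Lengths are in mm, angles in rad, forces in N, time in s.
With the tool pointing down it reaches from about 400 to 925 mm from the base axis. Payload 12.5 kg.
Tool frame: the origin (TCP) lies at the very end of the fingers, on their centre line; the grasp point (between the pads) lies 19 mm behind it; z points along the fingers, x is the direction in which the jaws open and shut, and the axes are right-handed (so a half turn about z gives the same grasp; the last joint's range is limited). The gripper opens to 95 mm and grips with 3 to 60 N. Pads are 20 mm wide; open, the fingers measure 119 mm over their backs; the gripper's body (75 mm by 180 mm) begins 59 mm behind the grasp point.
Start: joints at [-1.357, 0.491, 1.559, -0, 1.092, -0.106], TCP at [196.509, -593.322, 214.661] pointing down, gripper open.
Joint ranges: [-3.1, 3.1], [-0.84, 2.19], [0.05, 2.79], [-1.13, 4.28], [0.06, 2.93], [-2.69, 2.69]. Speed limits (rad/s): [2.22, 2.22, 2.79, 3.14, 3.14, 3.14].

INTERFACE

Orientations are given as [roll, pitch, yaw] about the fixed x, y, z axes, in that order (R = Rz(yaw) Ry(pitch) Rx(roll)).
In Python, from cell import env gives the robot as it stands.
- The arm moves only by the tool arm_command, never from a script. Its argument "motion" is one flat list of numbers, 7 for each row, row after row: the opening, from -1 (shut) to 1 (fully open), then the shift along the tool's x, y, z in mm, then the turn, a rotation vector about the tool's x, y, z in degrees. In form: [fingers, dx, dy, dz, rx, ry, rz, fingers, dx, dy, dz, rx, ry, rz, ...]. A call has 1 to 20 rows; each row is the pose to reach, as a shift and turn from the pose commanded when the call began, along the tool's axes at that moment; what a row does not reach only later rows make up. A row lasts 1/10 s, in which the tool goes at most 50 mm and 8.59 degrees, less where a joint would pass 70% of its speed; a pose out of reach is approached as far as the arm can. A call with a gripper value outside its range is refused whole. The fingers move at their own pace and stop on an object; the grip force is fixed at half the most. Time passes only in rows, so rows that repeat a pose let the fingers close. It gives the time, the measured TCP pose, the force and the opening at its end, in the units of the state.
- env.state(): the state, without advancing time (a new reading comes with each control period).
- env.read_camera(name): name is "side" or "top"; returns (picture, depth): 384x512x3 uint8, red, green, blue; 384x512 float32, mm along the optical axis (not along the pixel's ray), 0 where there is no reading.
- env.calibration(name): a dict with "fx", "fy", "cx", "cy" (pixels), "cam_to_world" (4x4, takes a point from camera to world coordinates). Camera axes: x right, y down, z forward; pixel columns grow to the right and rows downward; lengths in mm; the calibration is good to about 2 mm. A picture is of the moment at which its call begins. calibration takes no time and is no camera call.
- env.job_done(): hands the job in, once; it reports no verdict.
Trained networks look in the newest picture that a camera, given by its name, has taken for a name from the list of things; names that differ only in an ending like _2 or _b are one class to them, and where a whole thing is asked for, a point or a joint stands for the part that bears it (a point fixed in the world has none). Each returns a list of dicts, best first, with "confidence" (0 to 1); they miss things now and then, are a little off and sometimes report something else, mostly with a low value. They report only what shows in the picture. A call takes as long as a camera call.
- env.recognise(camera, label): "location" ([column, row] in pixels, amid what is visible of it).
- env.silhouettes(camera, label): "region" (384x512 bool, what is visible of it) and "location" ([column, row] in pixels, amid what is visible of it).
- env.spot_point(camera, label): "location" ([column, row] in pixels: a listed point, or the origin of a listed thing).
The state is a dict: "t": time; "joints": joint angles; "qvel": joint speeds; "tau": joint torques, N m; "eef_pos": TCP position; "tcp_rot": TCP orientation; "ft_force": force on the tool from outside, world axes, zero at the start; "moment": the same for the moment, N m; "opening": opening from 0.0 (shut) to 1.0 (fully open).
Only numpy, scipy, OpenCV 4.12 (cv2) and the standard library are available. Lean on these libraries where they do the work, as an engineer would, in place of code of your own. Each camera call takes 0.05 s, during which the arm holds its last target.

TASK

A colleague has to change the cell in the test box on the bench, and its hinged guard has no stay: it drops shut by itself. With the guard still down, draw its bolt fully back, then raise the guard until it stands about 60 degrees open, and finish while still holding it there in the gripper's fingers. Do not let the guard drop at any time, and leave everything else on the bench where it is.

Things in the scene. Friction and masses are not known exactly. Their poses are not given: they have to be found in the camera images.
- test_box: Cell test box, fixed to the bench: low, white, with a bay under a clear window in an aluminium frame. Origin on the bench below the bay's middle; own x points from front (handle, bolt; robot's side) to rear (hinge), y left, z up. In this frame, mm: box x -165..110, y -180..180; front ledge x -165..-100 with its top at z 60; bay walls up to z 105. Its yaw varies +-0.3 rad.
- guard (a joint): Angle of the guard (the box's hinged lid), rad: 0 closed and level, grows as its front edge rises; 1.047 = 60 degrees; stop at 1.75. It weighs 0.55 to 0.9 kg and falls shut from any angle below about 85 degrees. Closed at the start; it cannot rise while the bolt is shot.
- guard_hinge (a point): Middle of the hinge axis, which runs along the box's y at x 100, z 108 mm of the box's frame; fixed. The guard is 360 mm wide, its frame 14 mm thick (z 107..121 mm closed), its front edge 206 mm ahead of the axis.
- guard_handle (a point): Middle of the guard's bow handle: black round bar, 12 mm thick, along the box's y, 120 mm long between its legs, 45 mm ahead of the guard's front edge. Closed it is at x -151, y 0, z 114 mm in the box's frame (251 mm ahead of the hinge axis, 6 mm above) and circles that axis. Below it is free down to the ledge (z 60), but for the bolt's keeper by its right leg (y -44..-56, to z 94).
- bolt (a joint): Travel of the barrel bolt that locks the guard, m: 0 fully shot, 0.036 fully drawn back (stop). It slides along the box's -y (right, seen from the robot) against about 2 N of friction and stays where it is left. Up to about 0.030 its pin still lies over the guard's tongue. Starts at 0 to 0.005.
- bolt_knob (a point): Top centre of the bolt's upright black knob, 16 mm in diameter, 26 mm tall, on a thinner stem. With the bolt fully shot it is at x -134, y -112, z 126 mm in the box's frame; it moves with the bolt to -y. The bolt's steel guides beside it reach up to z 94 mm; the guard's front edge is 28 mm behind the knob's axis.
- multimeter: Bystander: dark handheld multimeter lying flat, 170 x 82 x 45 mm, to the right of the box. Origin: underside centre.
- cell_a: Bystander: grey cylindrical cell standing upright, 32 mm in diameter, 68 mm tall, left of the box. Origin: underside centre.
- cell_b: Bystander: a second cell like it beside the first. Origin: underside centre.
- screwdriver: Bystander: screwdriver about 200 mm long lying on the bench in front of the box. Origin: underside, along its own x.
- parts_tray: Bystander: grey open tray 150 x 200 x 45 mm with nuts and bus bars. Origin: underside centre.
- ear_defenders: Bystander: black ear defenders lying down, about 180 x 190 x 80 mm. Origin: under the middle between the cups.

How it is judged (in metres and radians):
On the way:
1. the bolt is drawn back while the guard is still down (value of joint bolt above 0.031 m and value of joint guard below 0.06 rad), for 0.1 s.
At the end, for the whole second after the job is handed in: For the last second the guard stands still 52 to 68 degrees open (60 +- 8), borne by the gripper's fingers (over 1 N) and no other object; the bolt is drawn back at least 31 of its 36 mm; every bystander lies within 30 mm of its start and the two standing cells stand (value of joint guard between 0.907 and 1.187 rad and velocity of joint guard between -0.05 and 0.05 rad/s and contact force between guard and the fingers above 1 N and contact force between guard and multimeter below 0.1 N and contact force between guard and cell_a below 0.1 N and contact force between guard and cell_b below 0.1 N and contact force between guard and screwdriver below 0.1 N and contact force between guard and parts_tray below 0.1 N and contact force between guard and ear_defenders below 0.1 N and value of joint bolt above 0.031 m and not (distance of multimeter from where it was at the start of the episode above 0.03 m) and not (distance of cell_a from where it was at the start of the episode above 0.03 m) and not (distance of cell_b from where it was at the start of the episode above 0.03 m) and not (distance of screwdriver from where it was at the start of the episode above 0.03 m) and not (distance of parts_tray from where it was at the start of the episode above 0.03 m) and not (distance of ear_defenders from where it was at the start of the episode above 0.03 m) and not (angle between cell_a's own z axis and vertical above 0.5 rad) and not (angle between cell_b's own z axis and vertical above 0.5 rad)); the arm keeps its last pose, push and grip.
It fails at once if the guard drops (it closes faster than 1.2 rad/s) (velocity of joint guard below -1.2 rad/s).
It fails at once if a bystander is shifted by more than 30 mm or a standing cell is knocked over (distance of any of multimeter, cell_a, cell_b, screwdriver, parts_tray, ear_defenders from where it was at the start of the episode above 0.03 m or angle between any of cell_a, cell_b's own z axis and vertical above 0.5 rad).
It also fails if it takes over 50 s, if anything falls off the work surface, if the arm or the gripper's body presses on something with over 40 N, if the wrist force passes 120 N, or if a joint passes its speed limit or range.

## Working session

There is one attempt and no reset: what is moved stays moved. The work goes in short steps, Python scripts to look and compute and a tool call to move; the robot and the scene stay as the last step left them, time stands still between calls to the robot, and variables do not carry over. Pictures are saved under pics/ and viewed, and the job is handed in when it is done.

Besides the shell and the picture viewer there is one more tool, called after "Emit:" as name(argument=value, ...) on one line, values as JSON. arm_command: Moves the arm, as the interface text tells. Its arguments: {"type":"object","properties":{"motion":{"type":"array","items":{"type":"number"}}},"required":["motion"]}

```bash
ls; mkdir -p pics; python3 - <<'E'
from cell import env
import cv2,numpy as np
print(env.state())
for n in ("side","top"):
    p,d=env.read_camera(n); cv2.imwrite(f"pics/{n}0.png",p[:,:,::-1]); np.save(f"pics/{n}0.npy",d)
    c=env.calibration(n); print(n,c["fx"],c["fy"],c["cx"],c["cy"],np.round(c["cam_to_world"],3).tolist())
    for l in ("guard_handle","bolt_knob","guard_hinge","test_box"):
        print(l,[(np.round(r["location"],1),round(r["confidence"],2)) for r in env.spot_point(n,l)][:3])
E
```

```text
pics
{'t': 0.0, 'joints': array([-1.35662721e+00,  4.91527074e-01,  1.55945711e+00, -9.34192650e-06,
        1.09172501e+00, -1.05577326e-01]), 'qvel': array([ 0.00036921, -0.00081508, -0.00056502, -0.00042235, -0.00170848,
       -0.00207938]), 'tau': array([ 2.28442397e-03, -6.12625051e+01, -2.58178639e+01,  6.93399156e-02,
        4.82590939e-02, -9.19180047e-05]), 'eef_pos': array([ 196.43195221, -593.06010456,  214.07930198]), 'tcp_rot': array([-3.14148323e+00,  1.11119808e-03, -1.25104551e+00]), 'ft_force': array([-0.14928932,  0.35831535,  0.1352122 ]), 'moment': array([-0.00833536, -0.00719016, -0.02875663]), 'opening': 1.0013715985059666}
side 383.6059389652594 383.6059389652594 255.78535880137113 191.09328800442302 [[-0.974, -0.131, 0.187, 365.644], [-0.227, 0.626, -0.746, 870.405], [-0.02, -0.769, -0.639, 856.053], [0.0, 0.0, 0.0, 1.0]]
guard_handle [(array([285.6, 209.5]), 0.93)]
bolt_knob []
guard_hinge [(array([203.8, 210.1]), 0.79)]
test_box [(array([234.9, 234.5]), 0.83)]
top 414.5369053982871 414.5369053982871 256.78418692144885 187.19022391689492 [[0.028, -0.994, 0.106, 425.27], [-1.0, -0.029, 0.001, 10.287], [0.002, -0.106, -0.994, 1592.936], [0.0, 0.0, 0.0, 1.0]]
guard_handle [(array([242. , 217.9]), 0.58)]
bolt_knob [(array([274.4, 208.4]), 0.58)]
guard_hinge [(array([229.7, 148.4]), 0.77)]
test_box [(array([233.1, 178.9]), 0.9)]
```

View pics/side0.png

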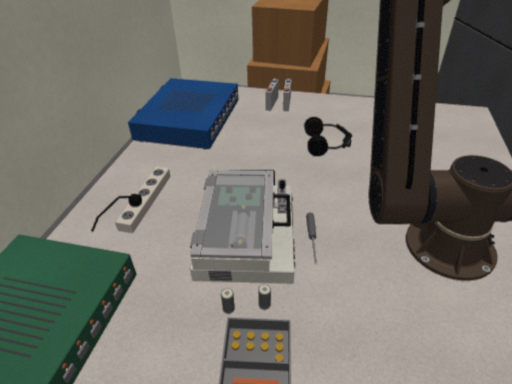

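View pics/top0.png

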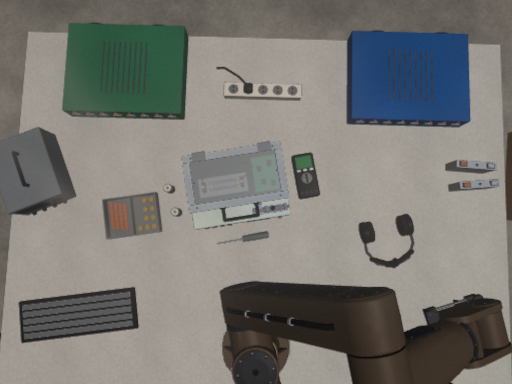

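```bash
cat > h.py <<'E'
import numpy as np,cv2
from cell import env
def ray(n,uv):
    c=env.calibration(n);M=np.array(c["cam_to_world"]);d=np.array([(uv[0]-c["cx"])/c["fx"],(uv[1]-c["cy"])/c["fy"],1.]);return M[:3,3],M[:3,:3]@d
def atz(n,uv,z):
    o,d=ray(n,uv);return o+d*(z-o[2])/d[2]
def atdepth(n,uv,dep):
    o,d=ray(n,uv);return o+d*dep
def proj(n,P):
    c=env.calibration(n);M=np.array(c["cam_to_world"]);q=(np.atleast_2d(P)-M[:3,3])@M[:3,:3]
    return np.c_[c["fx"]*q[:,0]/q[:,2]+c["cx"],c["fy"]*q[:,1]/q[:,2]+c["cy"]]
def box2w(P,x,y,yaw):
    P=np.atleast_2d(P).astype(float);c,s=np.cos(yaw),np.sin(yaw)
    return np.c_[x+c*P[:,0]-s*P[:,1],y+s*P[:,0]+c*P[:,1],P[:,2]]
E
python3 - <<'E'
from h import *
from scipy.optimize import least_squares
obs=[("side",(285.6,209.5),(-151,0,114)),("side",(203.8,210.1),(100,0,108)),("top",(242,217.9),(-151,0,114)),("top",(274.4,208.4),(-134,-114,126)),("top",(229.7,148.4),(100,0,108)),("top",(233.1,178.9),(0,0,0)),("side",(234.9,234.5),(0,0,0))]
for n,uv,p in obs: print(n,p,atz(n,uv,p[2]).round(1))
f=lambda v:np.concatenate([(proj(n,box2w(p,*v))[0]-uv) for n,uv,p in obs])
r=least_squares(f,[500,60,0],loss="soft_l1",x_scale=[10,10,.1]);v=r.x;print(v,f(v).round(1))
np.save("v0.npy",v)
E_=[[(-106,-180,121),(-106,180,121),(100,180,121),(100,-180,121)],[(-165,-180,60),(-165,180,60),(-165,180,0),(-165,-180,0)]]
for n,(x0,y0,x1,y1) in {"top":(170,125,300,250),"side":(180,150,310,290)}.items():
    im=cv2.imread(f"pics/{n}0.png");s=5
    im=cv2.resize(im[y0:y1,x0:x1],None,fx=s,fy=s,interpolation=cv2.INTER_CUBIC)
    cv2.imwrite(f"pics/{n}0z.png",im[:600])
    for q in E_:
        a=((proj(n,box2w(q,*v))-[x0,y0]+.5)*s).astype(np.int32);cv2.polylines(im,[a],True,(0,0,255),1)
    for q in [(-151,0,114),(-134,-112,126),(100,0,108)]:
        a=((proj(n,box2w(q,*v))[0]-[x0,y0]+.5)*s).astype(int);cv2.circle(im,tuple(int(i) for i in a),4,(0,255,0),1)
    cv2.imwrite(f"pics/{n}0o.png",im[:600])
E
```

```text
side (-151, 0, 114) [480.9  67.3 114. ]
side (100, 0, 108) [712.2 112.1 108. ]
top (-151, 0, 114) [471.   60.8 114. ]
top (-134, -114, 126) [507.4 -53.2 126. ]
top (100, 0, 108) [722.  113.8 108. ]
top (0, 0, 0) [624.1 104.    0. ]
side (0, 0, 0) [631.7  88.2   0. ]
[6.22949987e+02 9.26042689e+01 1.99087085e-01] [ 2.3 -0.8 -2.9 -0.3 -0.5 -1.1 -2.1 -2.   0.4  0.3  2.9  0.4  2.4  1.4]
```

```bash
sleep 1
```

```text
(no output)
```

View pics/top0o.png

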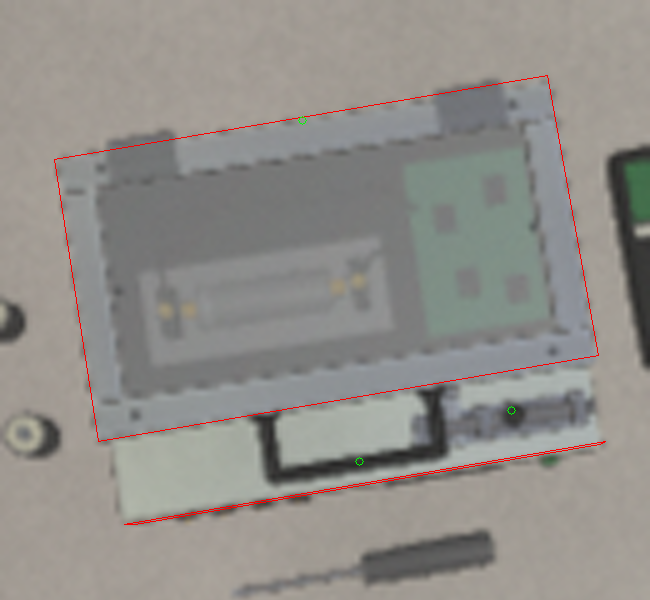

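View pics/side0o.png

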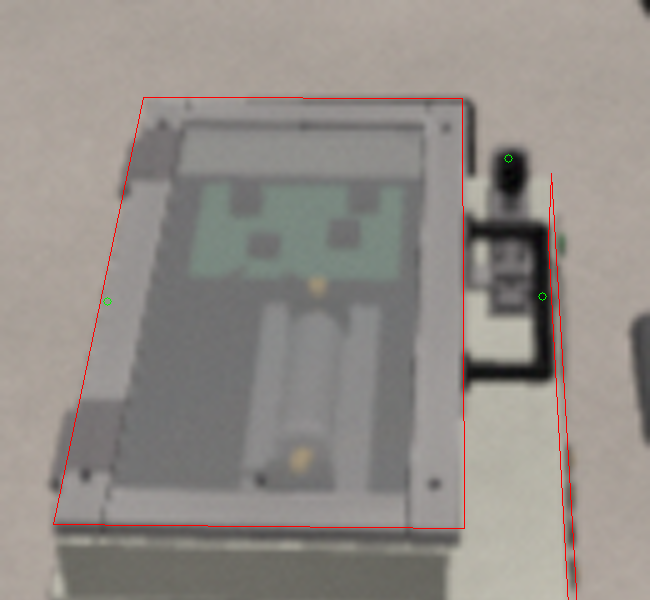

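View pics/side0z.png

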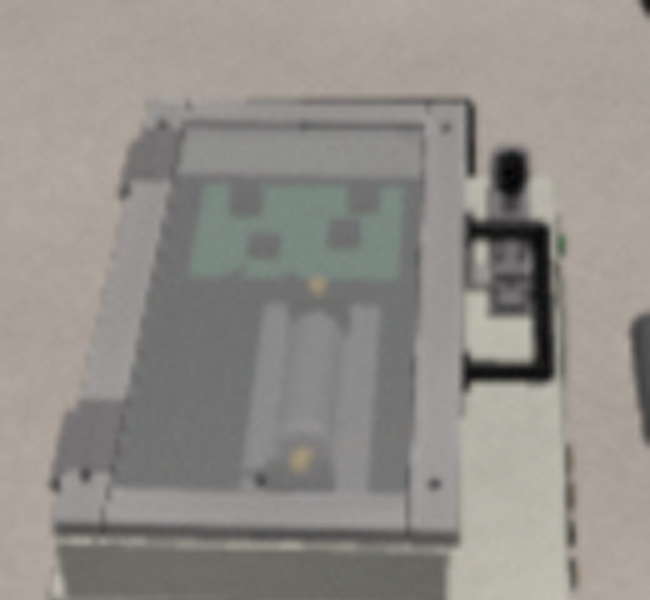

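View pics/top0z.png

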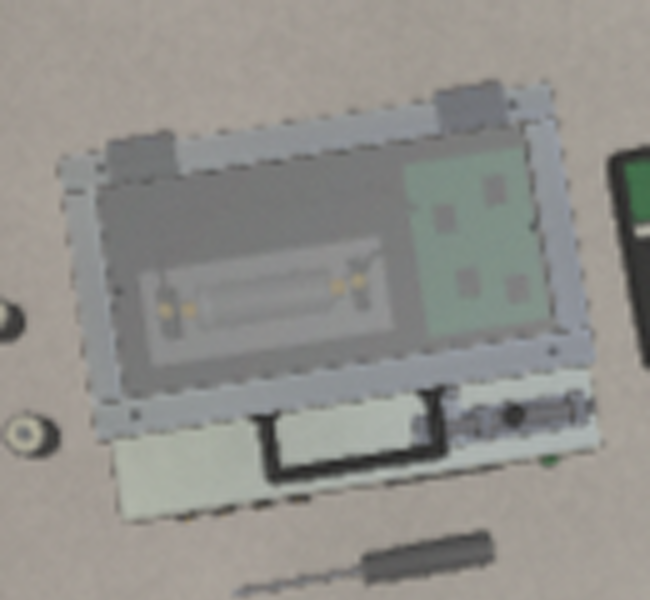

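```bash
cat > fit.py <<'E'
from h import *
from scipy.optimize import least_squares
T=lambda a,b:(170+a/5-.5,125+b/5-.5)
S=lambda a,b:(180+a/5-.5,150+b/5-.5)
obs=[("top",T(96,439),(-106,180,121)),("top",T(594,366),(-106,-180,121)),("top",T(125,521),(-165,180,60)),("top",T(601,444),(-165,-180,60)),("top",T(359,464),(-151,0,114)),
("side",S(471,102),(-106,-180,121)),("side",S(461,530),(-106,180,121)),("side",S(546,304),(-151,0,114)),("side",S(558,183),(-165,-180,60))]
f=lambda v:np.concatenate([(proj(n,box2w(p,*v[:3]))[0]-uv) for n,uv,p in obs])
for o in (obs,obs[:5],obs[5:]):
    obs=o
    r=least_squares(f,[620,90,.18],loss="soft_l1",x_scale=[10,10,.1]);print(r.x.round(3),r.fun.round(1))
    if len(o)==9: np.save("v0.npy",r.x)
print("knob top",atz("top",T(514,412),126),"side",atz("side",S(511,155),126))
v=np.load("v0.npy")
for k in ("top",T(514,412)),("side",S(511,155)):
    w=atz(*k,126)-[v[0],v[1],0];c,s=np.cos(v[2]),np.sin(v[2]);print("in box",c*w[0]+s*w[1],-s*w[0]+c*w[1])
for y in (-112,-117): print(box2w((-134,y,126),*v))
print(box2w((-151,0,114),*v),box2w((100,0,108),*v))
E
python3 fit.py; ls; python3 -c "
from cell import env; print([x for x in dir(env) if x[0]!='_'])"
```

```text
[6.21438e+02 9.25930e+01 1.81000e-01] [-0.1  0.1  0.4 -0.6 -1.1  0.3  0.3  0.9 -0.6  0.  -0.2 -0.2 -0.1  0.5
 -0.2 -0.8  0.1 -1.3]
[6.21988e+02 9.21540e+01 1.83000e-01] [ 0.1  0.   0.6 -0.9 -0.9  0.3  0.5  0.6 -0.4 -0.1]
[6.20914e+02 9.41010e+01 1.80000e-01] [-0.   0.1 -0.   1.  -0.1 -0.4  0.3 -1. ]
knob top [512.51909333 -45.62032073 126.        ] side [512.97635616 -47.16796271 126.        ]
in box -131.98324156856725 -116.38994891579851
in box -131.8115404609446 -117.99456840910517
[[509.74627401 -41.66425715 126.        ]]
[[510.64479509 -46.5828606  126.        ]]
[[472.89614999  65.45748835 114.        ]] [[719.81004298 110.56324682 108.        ]]
fit.py
h.py
pics
v0.npy
['IKError', 'calibration', 'job_done', 'read_camera', 'recognise', 'silhouettes', 'spot_point', 'state']
```

```bash
cat >> h.py <<'E'
from scipy.spatial.transform import Rotation as Rot
def move(P,yaw,roll=np.pi,pitch=0.,cmd=None):
    s=env.state();p=s["eef_pos"];e=s["tcp_rot"]
    if cmd is not None:p,e=np.array(cmd[:3]),np.array(cmd[3:])
    R0=Rot.from_euler("xyz",e);R1=Rot.from_euler("xyz",[roll,pitch,yaw])
    return R0.inv().apply(np.array(P)-p).round(1),np.degrees((R0.inv()*R1).as_rotvec()).round(2)
E
python3 - <<'E'
from h import *
print(move((511.5,-46.4,200),.181-np.pi/2,cmd=[196.509,-593.322,214.661,np.pi,0,-1.251]))
E
```

```text
(array([-420.2, -471. ,   14.7]), array([ 0.  , -0.  ,  7.95]))
```

Emit:
arm_command(motion=[-0.45,-30,-34,1,0,0,1,-0.45,-420,-471,15,0,0,8,-0.45,-420,-471,15,0,0,8,-0.45,-420,-471,15,0,0,8,-0.45,-420,-471,15,0,0,8,-0.45,-420,-471,15,0,0,8,-0.45,-420,-471,15,0,0,8,-0.45,-420,-471,15,0,0,8,-0.45,-420,-471,15,0,0,8,-0.45,-420,-471,15,0,0,8,-0.45,-420,-471,15,0,0,8,-0.45,-420,-471,15,0,0,8,-0.45,-420,-471,15,0,0,8,-0.45,-420,-471,15,0,0,8,-0.45,-420,-471,15,0,0,8,-0.45,-420,-471,15,0,0,8,-0.45,-420,-471,15,0,0,8,-0.45,-420,-471,15,0,0,8,-0.45,-420,-471,15,0,0,8,-0.45,-420,-471,15,0,0,8])

```text
t: 2.5
eef_pos: [511.5, -47.0, 199.7]
tcp_rot: [-3.142, -0.0, -1.391]
ft_force: [-0.7, 0.5, 0.6]
opening: 0.273
```

```bash
python3 - <<'E'
from h import *
p,d=env.read_camera("side");cv2.imwrite("pics/s1.png",cv2.resize(p[120:270,190:340,::-1],None,fx=4,fy=4,interpolation=cv2.INTER_CUBIC))
print(env.state()["eef_pos"],env.spot_point("side","bolt_knob"))
E
```

```text
[511.51449029 -46.8204867  199.64588251] [{'location': [281.2, 183.3], 'confidence': 0.61}, {'location': [286.7, 208.3], 'confidence': 0.27}, {'location': [264.9, 301.6], 'confidence': 0.26}]
```

View pics/s1.png

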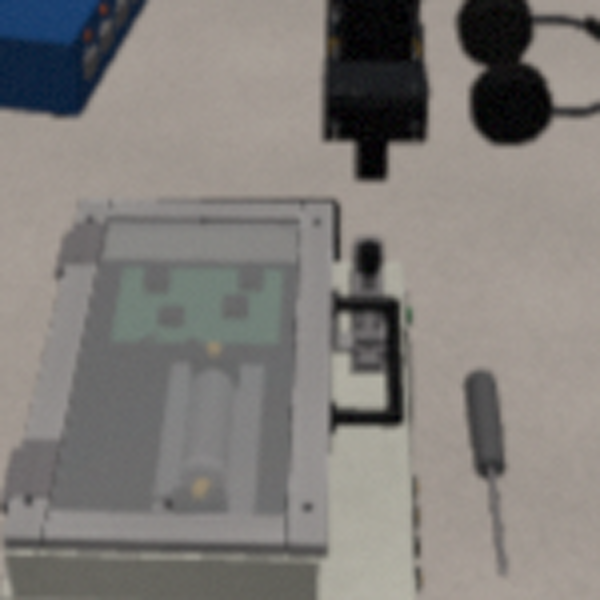

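Emit:
arm_command(motion=[-0.45,0,0,30,0,0,0,-0.45,0,0,60,0,0,0,-0.45,0,0,70,0,0,0,-0.45,0,0,76,0,0,0,-0.45,0,0,82,0,0,0,-0.45,0,0,88,0,0,0,-0.45,0,0,94,0,0,0,-0.45,0,0,95,0,0,0,-0.45,0,0,95,0,0,0])

```text
t: 3.5
eef_pos: [511.6, -46.6, 104.7]
tcp_rot: [-3.142, -0.0, -1.391]
ft_force: [0.1, -0.6, -0.7]
opening: 0.274
```

Emit:
arm_command(motion=[-0.45,4,0,0,0,0,0,-0.45,8,0,0,0,0,0,-0.45,12,0,0,0,0,0,-0.45,16,0,0,0,0,0,-0.45,20,0,0,0,0,0,-0.45,24,0,0,0,0,0,-0.45,28,0,0,0,0,0,-0.45,31,0,0,0,0,0,-0.45,32,0,0,0,0,0,-0.45,32,0,0,0,0,0])

```text
t: 4.5
eef_pos: [517.3, -78.3, 104.5]
tcp_rot: [3.141, -0.0, -1.391]
ft_force: [-1.0, -0.3, -0.0]
opening: 0.277
```

Emit:
arm_command(motion=[-0.45,1,0,0,0,0,0,-0.45,2,0,0,0,0,0,-0.45,3,0,0,0,0,0,-0.45,3,0,0,0,0,0])

```text
t: 4.9
eef_pos: [517.8, -81.0, 104.6]
tcp_rot: [3.141, -0.0, -1.391]
ft_force: [-0.5, 0.9, -1.3]
opening: 0.276
```

Emit:
arm_command(motion=[-0.45,1,0,0,0,0,0,-0.45,1,0,0,0,0,0])

```text
t: 5.1
eef_pos: [518.0, -82.0, 104.6]
tcp_rot: [3.141, -0.0, -1.391]
ft_force: [-0.4, 1.0, -1.2]
opening: 0.276
```

Emit:
arm_command(motion=[-0.45,1,0,0,0,0,0,-0.45,1,0,0,0,0,0])

```text
t: 5.3
eef_pos: [518.2, -83.0, 104.6]
tcp_rot: [3.141, -0.0, -1.391]
ft_force: [0.7, 1.2, -1.0]
opening: 0.274
```

```bash
python3 - <<'E'
from h import *
p,d=env.read_camera("side");cv2.imwrite("pics/s2.png",cv2.resize(p[120:270,190:340,::-1],None,fx=4,fy=4,interpolation=cv2.INTER_CUBIC))
s=env.state();print(s["eef_pos"],s["ft_force"])
E
```

```text
[518.19617598 -83.03381997 104.58745021] [ 0.12809984  1.77000799 -1.7715336 ]
```

View pics/s2.png

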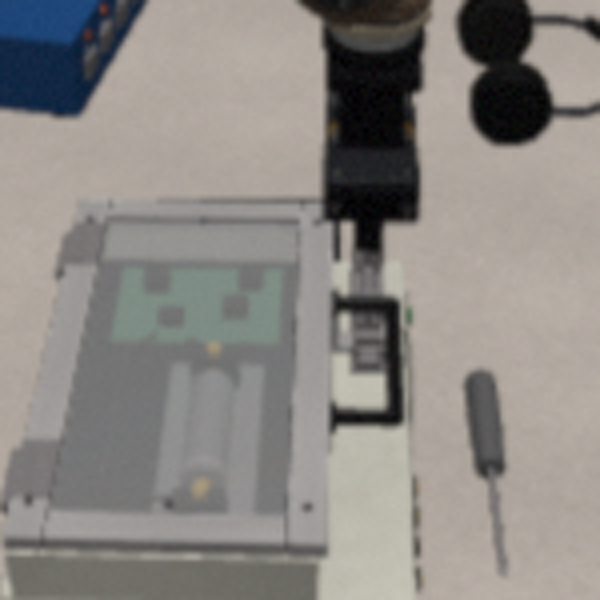

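Emit:
arm_command(motion=[-0.45,1,0,0,0,0,0,-0.45,1,0,0,0,0,0])

```text
t: 5.55
eef_pos: [518.3, -83.8, 104.6]
tcp_rot: [3.141, 0.0, -1.391]
ft_force: [0.2, 3.2, -1.0]
opening: 0.274
```

Emit:
arm_command(motion=[-0.45,1,0,0,0,0,0,-0.45,1,0,0,0,0,0])

```text
t: 5.75
eef_pos: [518.3, -84.1, 104.5]
tcp_rot: [3.141, 0.001, -1.391]
ft_force: [-0.9, 8.5, 0.6]
opening: 0.275
```

Emit:
arm_command(motion=[-0.45,1,0,0,0,0,0,-0.45,1,0,0,0,0,0])

```text
t: 5.95
eef_pos: [518.3, -84.3, 104.5]
tcp_rot: [3.141, 0.003, -1.391]
ft_force: [-0.0, 15.2, 1.3]
opening: 0.276
```

Emit:
arm_command(motion=[-0.45,-3,0,0,0,0,0,-0.45,-6,0,0,0,0,0,-0.45,-6,0,-20,0,0,0,-0.45,-6,0,-50,0,0,0,-0.45,-6,0,-85,0,0,0,-0.45,-6,0,-85,0,0,0])

```text
t: 6.55
eef_pos: [519.4, -80.7, 193.6]
tcp_rot: [-3.135, -0.004, -1.391]
ft_force: [-0.1, 0.1, 0.7]
opening: 0.276
```

```bash
python3 - <<'E'
from h import *
p,d=env.read_camera("side");cv2.imwrite("pics/s3.png",cv2.resize(p[120:270,190:340,::-1],None,fx=4,fy=4,interpolation=cv2.INTER_CUBIC))
v=np.load("v0.npy");h=box2w((-151,6,190),*v)[0];print(h)
print(move(h,.181)); print(env.state()["eef_pos"])
E
```

```text
[471.81792469  71.35981249 190.        ]
(array([-157.7,   18.8,    1. ]), array([-7.000e-02, -2.800e-01, -9.005e+01]))
[518.52441766 -80.42903692 191.43030773]
```

View pics/s3.png

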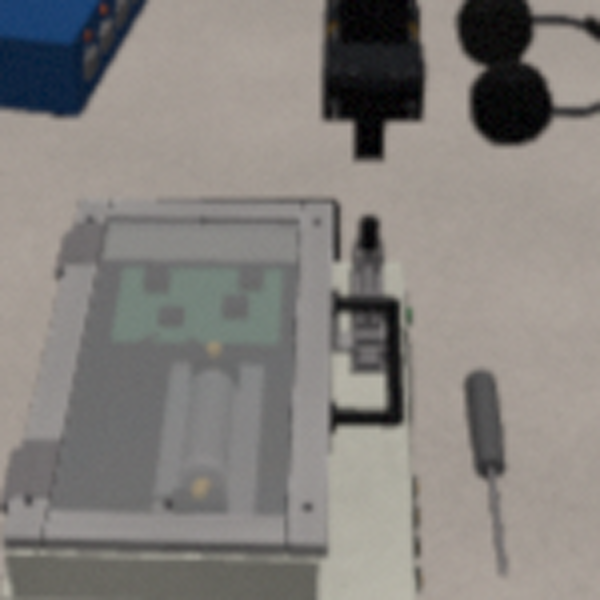

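Emit:
arm_command(motion=[-0.1,-50,6,0,0,0,-8,-0.1,-100,12,0,0,0,-16,-0.1,-140,17,0,0,0,-24,-0.1,-158,19,0,0,0,-32,-0.1,-158,19,0,0,0,-40,-0.1,-158,19,0,0,0,-48,-0.1,-158,19,0,0,0,-56,-0.1,-158,19,0,0,0,-64,-0.1,-158,19,0,0,0,-72,-0.1,-158,19,0,0,0,-80,-0.1,-158,19,0,0,0,-88,-0.1,-158,19,0,0,0,-90,-0.1,-158,19,0,0,0,-90,-0.1,-158,19,0,0,0,-90])

```text
t: 8.0
eef_pos: [470.5, 71.9, 188.9]
tcp_rot: [3.142, 0.001, 0.179]
ft_force: [-0.4, 0.6, 0.1]
opening: 0.451
```

```bash
python3 - <<'E'
from h import *
p,d=env.read_camera("side");cv2.imwrite("pics/s4.png",cv2.resize(p[120:270,190:340,::-1],None,fx=4,fy=4,interpolation=cv2.INTER_CUBIC))
v=np.load("v0.npy");h=box2w((-151,6,114-22),*v)[0]
print(move(h,.181)); s=env.state();print(s["eef_pos"],s["tcp_rot"])
for y in(-117,-148):print(((proj("side",box2w((-134,y,126),*v))-[190,120]+.5)*4).round())
E
```

```text
(array([ 1.3,  0.8, 97.1]), array([ 0.  ,  0.05, -0.13]))
[470.50967828  71.97519866 189.07781219] [3.14156487e+00 7.89902732e-04 1.78818124e-01]
[[372. 245.]]
[[371. 220.]]
```

View pics/s4.png

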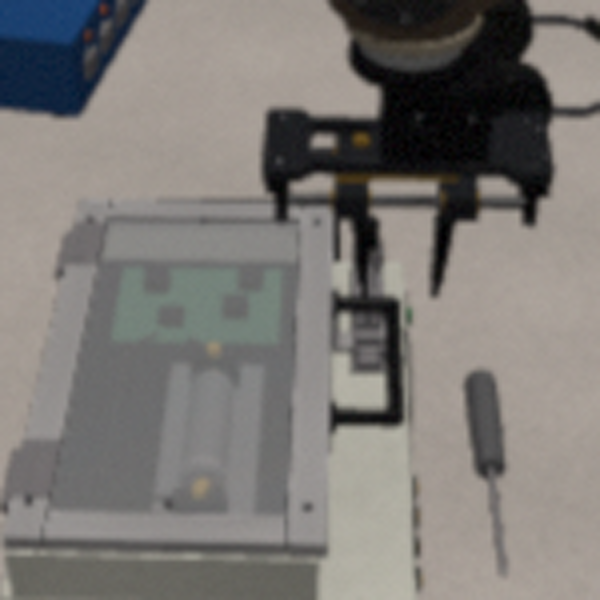

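Emit:
arm_command(motion=[-0.1,1,1,25,0,0,0,-0.1,1,1,50,0,0,0,-0.1,1,1,62,0,0,0,-0.1,1,1,72,0,0,0,-0.1,1,1,82,0,0,0,-0.1,1,1,90,0,0,0,-0.1,1,1,96,0,0,0,-0.1,1,1,96,0,0,0,-0.1,1,1,96,0,0,0])

```text
t: 8.95
eef_pos: [472.0, 71.2, 93.8]
tcp_rot: [3.141, -0.0, 0.18]
ft_force: [0.5, -0.1, -0.2]
opening: 0.451
```

```bash
python3 - <<'E'
from h import *
p,d=env.read_camera("side");cv2.imwrite("pics/s5.png",cv2.resize(p[120:270,190:340,::-1],None,fx=4,fy=4,interpolation=cv2.INTER_CUBIC))
E
```

```text
(no output)
```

View pics/s5.png

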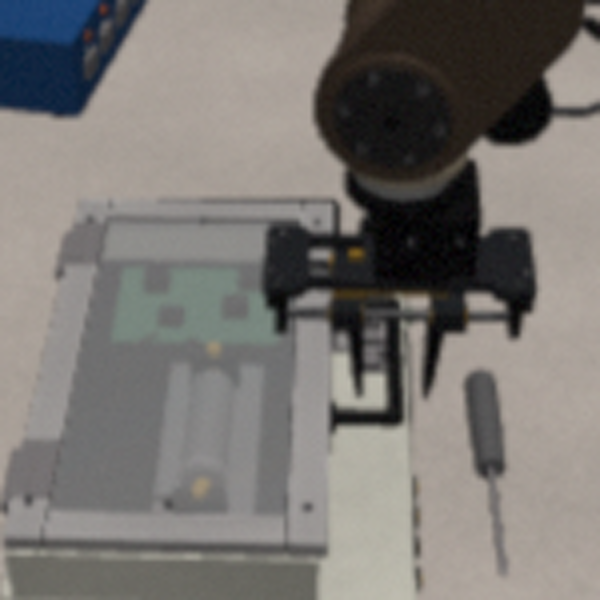

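Emit:
arm_command(motion=[-0.6,0,0,0,0,0,0,-1,0,0,0,0,0,0,-1,0,0,0,0,0,0,-1,0,0,0,0,0,0,-1,0,0,0,0,0,0,-1,0,0,0,0,0,0])

```text
t: 9.6
eef_pos: [471.3, 71.2, 93.6]
tcp_rot: [3.142, 0.001, 0.18]
ft_force: [-3.6, -1.3, 4.1]
opening: 0.119
```

```bash
python3 - <<'E'
from h import *
s=env.state();print(s)
p0=s["eef_pos"]
# arc
v=np.load("v0.npy");hx=100;hz=108
R0=Rot.from_euler("xyz",s["tcp_rot"])
r0=np.array([-251,6.])
for a in np.arange(0,61,3):
    t=np.radians(a);c,sn=np.cos(t),np.sin(t)
    q=np.array([c*r0[0]+sn*r0[1], -sn*r0[0]+c*r0[1]])-r0   # box x,z
    dw=np.array([np.cos(v[2])*q[0],np.sin(v[2])*q[0],q[1]])
    print(a,R0.inv().apply(dw).round(1))
E
```

```text
{'t': 9.6, 'joints': array([ 1.13047098e-02,  4.63856678e-01,  2.04060381e+00, -3.79786247e-04,
        6.38208827e-01, -1.68722720e-01]), 'qvel': array([-0.00019187,  0.00141774,  0.00105707,  0.00205379, -0.00113504,
        0.0007259 ]), 'tau': array([ 3.84890819e-01, -4.78597391e+01, -1.72240573e+01,  2.91945152e-01,
       -9.20583028e-01,  4.32933506e-02]), 'eef_pos': array([471.32443299,  71.17110752,  93.6253862 ]), 'tcp_rot': array([3.14155073e+00, 1.09934487e-03, 1.80332559e-01]), 'ft_force': array([-3.63701689, -1.33257711,  4.11856731]), 'moment': array([-0.24517359,  0.53848485,  0.07940788]), 'opening': 0.11865653658691801}
0 [0. 0. 0.]
3 [  0.6   0.  -13.1]
6 [  2.    0.  -26.2]
9 [  4.    0.  -39.2]
12 [  6.7  -0.  -52.1]
15 [ 10.   -0.  -64.8]
18 [ 14.1  -0.  -77.3]
21 [ 18.7  -0.  -89.6]
24 [  24.    -0.  -101.6]
27 [  30.    -0.  -113.3]
30 [  36.5   -0.  -124.7]
33 [  43.6   -0.  -135.8]
36 [  51.3   -0.  -146.4]
39 [  59.5   -0.  -156.7]
42 [  68.3   -0.  -166.5]
45 [  77.6   -0.  -175.8]
48 [  87.3   -0.  -184.6]
51 [  97.5   -0.  -192.9]
54 [ 108.1   -0.  -200.7]
57 [ 119.1   -0.  -207.9]
60 [ 130.5   -0.  -214.5]
```

Emit:
arm_command(motion=[-1,0.2,0,-4,0,0,0,-1,0.4,0,-9,0,0,0,-1,0.6,0,-13,0,0,0,-1,1,0,-18,0,0,0,-1,1.5,0,-22,0,0,0,-1,2,0,-26.2,0,0,0,-1,2,0,-26.2,0,0,0])

```text
t: 10.3
eef_pos: [473.3, 71.5, 120.4]
tcp_rot: [3.141, 0.001, 0.18]
ft_force: [-6.4, -3.1, -4.4]
opening: 0.116
```

```bash
python3 - <<'E'
from h import *
p,d=env.read_camera("side");cv2.imwrite("pics/s6.png",cv2.resize(p[120:270,190:340,::-1],None,fx=4,fy=4,interpolation=cv2.INTER_CUBIC))
s=env.state();print(s["ft_force"],s["moment"],s["eef_pos"],s["opening"])
E
```

```text
[-5.52023177 -3.05173976 -3.28619567] [-0.52202565  0.83361593  0.03014618] [473.27341263  71.50971479 120.18254997] 0.11553779040772127
```

View pics/s6.png

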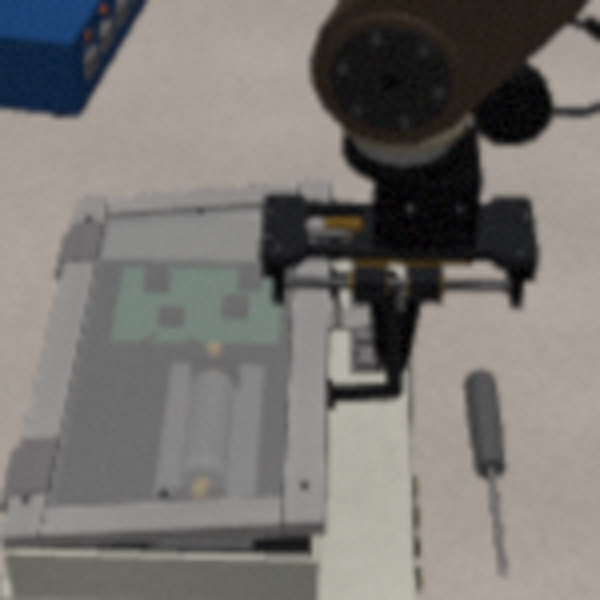

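Emit:
arm_command(motion=[-1,0.9,0,-6.5,0,0,0,-1,2,0,-13,0,0,0,-1,3.3,0,-19.5,0,0,0,-1,4.7,0,-25.9,0,0,0,-1,6.3,0,-32.3,0,0,0,-1,8,0,-38.6,0,0,0,-1,10,0,-44.9,0,0,0,-1,12.1,0,-51.1,0,0,0,-1,14.3,0,-57.3,0,0,0,-1,16.7,0,-63.4,0,0,0,-1,19.3,0,-69.4,0,0,0,-1,22,0,-75.4,0,0,0,-1,24.9,0,-81.3,0,0,0,-1,28,0,-87.1,0,0,0,-1,31.2,0,-92.8,0,0,0,-1,34.5,0,-98.5,0,0,0,-1,34.5,0,-98.5,0,0,0])

```text
t: 12.05
eef_pos: [506.4, 77.6, 219.7]
tcp_rot: [3.141, 0.003, 0.18]
ft_force: [-13.6, -4.2, 4.1]
opening: 0.113
```

```bash
python3 - <<'E'
from h import *
p,d=env.read_camera("side");cv2.imwrite("pics/s7.png",cv2.resize(p[90:270,170:350,::-1],None,fx=3.3,fy=3.3,interpolation=cv2.INTER_CUBIC))
s=env.state();print(s["ft_force"],s["moment"],s["eef_pos"],s["opening"])
E
```

```text
[-13.29388582  -4.23966738   3.56972287] [-0.73147807  2.27020149  0.03559484] [506.25719951  77.63309023 219.38443872] 0.11617745404205591
```

View pics/s7.png

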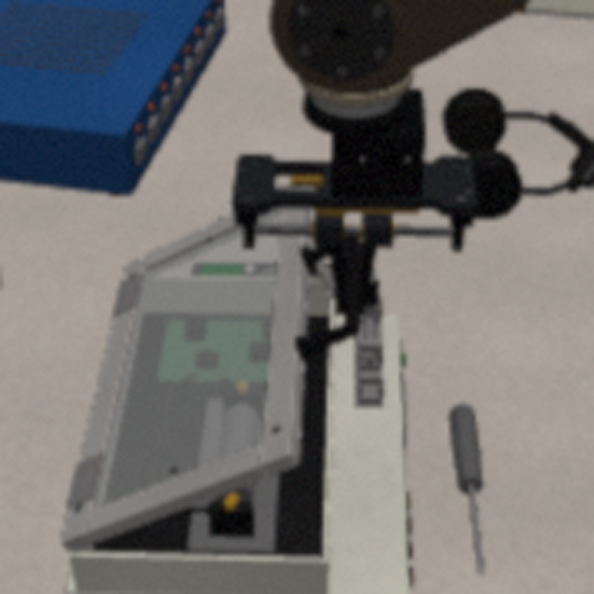

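Emit:
arm_command(motion=[-1,2,0,-6,0,0,0,-1,5,0,-12,0,0,0,-1,8.9,0,-17.3,0,0,0,-1,12.8,0,-22.7,0,0,0,-1,16.9,0,-27.9,0,0,0,-1,21,0,-33,0,0,0,-1,25.4,0,-38,0,0,0,-1,29.8,0,-42.9,0,0,0,-1,34.5,0,-47.6,0,0,0,-1,39.3,0,-52.2,0,0,0,-1,39.3,0,-52.2,0,0,0])

```text
t: 13.2
eef_pos: [546.1, 84.9, 272.0]
tcp_rot: [-3.142, 0.001, 0.18]
ft_force: [-11.9, -0.7, 7.9]
opening: 0.115
```

```bash
python3 - <<'E'
from h import *
p,d=env.read_camera("side");cv2.imwrite("pics/s8.png",cv2.resize(p[60:270,150:360,::-1],None,fx=2.8,fy=2.8,interpolation=cv2.INTER_CUBIC))
s=env.state();print(s["ft_force"],s["moment"],s["eef_pos"],s["opening"],s["joints"])
E
```

```text
[-12.09287374  -0.2441006    7.57457484] [-0.24825887  2.02586928 -0.03023031] [545.80464089  84.87227588 271.73197437] 0.11800027619382303 [ 3.47807200e-02  3.32516565e-01  1.66056233e+00 -2.36592262e-04
  1.14980411e+00 -1.45455866e-01]
```

View pics/s8.png

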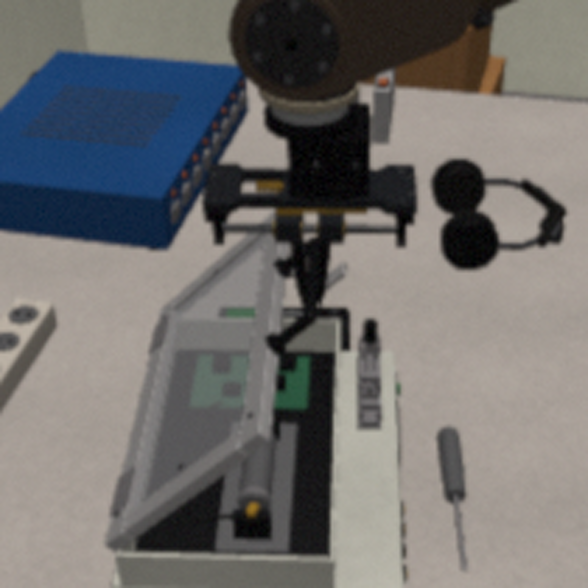

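Emit:
arm_command(motion=[-1,4.7,0,-5,0,0,0,-1,9.4,0,-9.5,0,0,0,-1,14.4,0,-14,0,0,0,-1,19.5,0,-18,0,0,0,-1,24.8,0,-22,0,0,0,-1,30,0,-26,0,0,0,-1,35.4,0,-29.5,0,0,0,-1,41,0,-33,0,0,0,-1,46.5,0,-36.5,0,0,0,-1,52.4,0,-39.8,0,0,0,-1,52.4,0,-39.8,0,0,0,-1,52.4,0,-39.8,0,0,0,-1,52.4,0,-39.8,0,0,0])

```text
t: 14.55
eef_pos: [598.1, 94.4, 311.8]
tcp_rot: [3.141, -0.001, 0.18]
ft_force: [-5.8, -1.1, 6.0]
opening: 0.12
```

```bash
python3 - <<'E'
from h import *
v=np.load("v0.npy");c_,s_=np.cos(v[2]),np.sin(v[2])
s=env.state();g=s["eef_pos"]+[0,0,19];w=g[:2]-v[:2];bx=c_*w[0]+s_*w[1];dx,dz=bx-100,g[2]-108
print("r",np.hypot(dx,dz),"angle",np.degrees(np.arctan2(dz,-dx))-np.degrees(np.arctan2(6,251)))
print(s["ft_force"],s["moment"],s["opening"],s["eef_pos"])
for n in("side","top"):
    p,d=env.read_camera(n);im=p[:,:,::-1].copy()
    for a,col in((52,(0,255,255)),(60,(0,0,255)),(68,(255,255,0))):
        t=np.radians(a);q=[]
        for x,y,z in((-106,180,121),(-106,-180,121)):
            X,Z=x-100,z-108;q.append((100+np.cos(t)*X+np.sin(t)*Z,y,108-np.sin(t)*X+np.cos(t)*Z))
        cv2.polylines(im,[proj(n,box2w(q,*v)).round().astype(np.int32)],False,col,1)
    cv2.imwrite(f"pics/{n}9.png",cv2.resize(im[60:270,150:360],None,fx=2.8,fy=2.8,interpolation=cv2.INTER_CUBIC))
E
```

```text
r 254.33677427140717 angle 59.81281863028073
[-5.75913434 -1.10849162  6.00867479] [-0.13819824  1.03349308  0.08004274] 0.11967098492692414 [598.14131827  94.3757914  311.8388911 ]
```

View pics/side9.png

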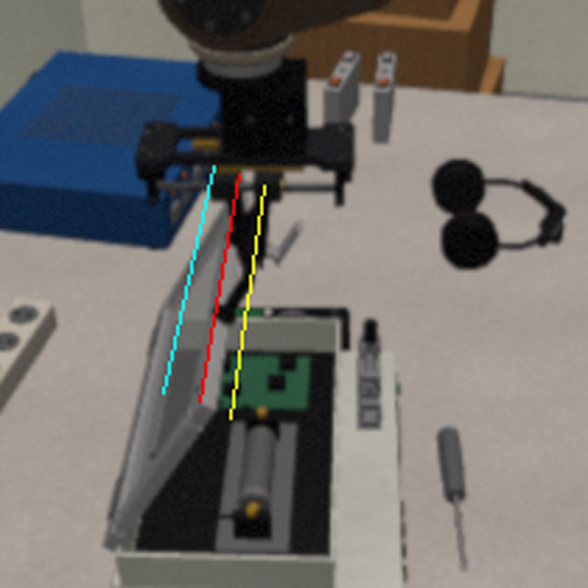

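View pics/top9.png

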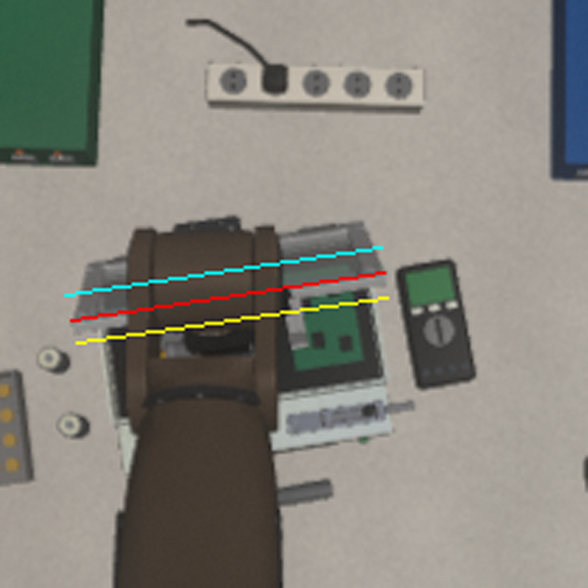

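Emit:
arm_command(motion=[-1,0,0,0,0,0,0,-1,0,0,0,0,0,0,-1,0,0,0,0,0,0,-1,0,0,0,0,0,0,-1,0,0,0,0,0,0])

```text
t: 15.15
eef_pos: [598.1, 94.4, 311.8]
tcp_rot: [3.141, -0.001, 0.18]
ft_force: [-5.3, -0.7, 6.5]
opening: 0.117
```

```bash
python3 - <<'E'
from h import *
s=env.state();print(s["ft_force"],s["opening"],s["eef_pos"],abs(s["qvel"]).max())
print(env.job_done())
E
```

```text
[-5.34095523 -0.73705484  6.50503033] 0.11669947314886851 [598.10935233  94.36617092 311.8315603 ] 0.0015223164429064822
the job is handed in; nothing more can be done
None
```

I drew the bolt back to its stop with the guard still down, then gripped the guard's handle and raised it along its arc. I handed the job in at about 15 s of the 50 s, with the gripper still holding the guard.

- **Bolt:** the push force rose to about 15 N at the stop. The knob's position in the picture matched about 36 mm of travel, and the last pictures still showed it drawn back.
- **Guard:** the arm's position put it at about 59.8 degrees. The guard's front edge in the side picture lay on the line I had projected for 60 degrees.
- **Hold:** the fingers were stopped on the bar at about 11 mm opening. The wrist force was about 8 N, and the arm was still.
- **Bystanders:** the cells, multimeter, screwdriver and ear defenders looked undisturbed in the last pictures, as did the visible part of the parts tray. I judged this by eye and did not measure them.
- **Disagreement:** the radius from the hinge to the handle came out at 254 mm instead of 251 mm, which is within calibration error. It caused up to about 14 N of side load during the lift, so I eased the path by about 3 mm.

The interface gave no verdict at hand-in.

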